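# Unpin a core box and lever its heavy lid up

### The arm

A 6-joint arm with a two-finger parallel gripper is mounted at the origin on the work surface. World frame = base frame: x ahead of the robot, y to its left, z up, the work surface at z = 0. Lengths are in m, angles in rad, forces in N, time in s.
With the tool pointing down it reaches from about 0.35 to 0.85 m from the base axis. Payload 8.1 kg.
Tool frame: the origin (TCP) lies between the finger pads; the fingertips stand 8 mm ahead of it and the grasp point (between the pads) lies 11 mm behind it (robot.tip_reach is the y of the fingertips in the tool frame, in m); y points along the fingers, z is the direction in which the jaws open and shut, and the axes are right-handed (so a half turn about y gives the same grasp; the last joint's range is limited). The gripper opens to 93 mm and grips with 3 to 60 N. Pads are 15 mm wide; open, the fingers measure 128 mm over their backs; the gripper's body (75 mm by 188 mm) begins 65 mm behind the grasp point.
Start: joints at [1.07, 0.13, 1.488, -0, 1.523, -0.085], TCP at [0.242, 0.549, 0.227] pointing down, gripper open.
Joint ranges: [-2.96, 2.96], [-0.89, 2.26], [0.02, 2.5], [-1.34, 4.48], [0, 2.73], [-2.66, 2.66]. Speed limits (rad/s): [2.39, 2.39, 2.79, 3.14, 3.14, 3.14].

### API

Orientations are given as a rotation vector (axis times angle).
In Python, from plant import robot gives the robot as it stands.
- The arm moves only by the tool carry_out, never from a script. Its argument "increments" is a list of rows, each an object with "linear": the shift along the tool's x, y, z in m, a list of three; "yaw": the turn about the tool's y in rad. A call has 1 to 5 rows; each row is the pose to reach, as a shift and turn from the pose measured when the call began, along the tool's axes at that moment; what a row does not reach only later rows make up. A row lasts 1/8 s, in which the tool goes at most 62.5 mm and 10.7 degrees, less where a joint would pass 70% of its speed; a pose out of reach is approached as far as the arm can. A call with a gripper value outside its range is refused whole. "gripper" is the opening, from 0 (shut) to 1 (fully open), set as the call begins (left out, the last holds). The fingers move at their own pace and stop on an object; "newtons" is the grip in N (left out, the last holds). Time passes only in rows, so rows that repeat a pose let the fingers close. It gives the time, the measured TCP pose, the force and the opening at its end, in the units of the state.
- robot.read_state(): the state, without advancing time (a new reading comes with each control period).
- robot.read_camera(name): name is "side" or "top" or "wrist"; returns the picture (384x512x3 uint8, blue, green, red); there is no depth.
- robot.camera_params(name): a dict with "fov_y" (degrees; the focal length in pixels is half the picture's height over the tangent of half this angle, whatever the lens; pixels are square), "cx", "cy" (the principal point, pixels), "R" (3x3) and "t" (3): a world point X has camera coordinates R X + t. Camera axes: x right, y down, z forward; pixel columns grow to the right and rows downward; lengths in m; the calibration is good to about 2 mm. A picture is of the moment at which its call begins: read the wrist's pose just before it. camera_params takes no time and is no camera call; for the wrist camera it gives the pose at the moment of the call.
- robot.close_job(): hands the job in, once; it reports no verdict.
The state is a dict: "t": time; "q": joint angles; "dq": joint speeds; "joint_torque": joint torques, N m; "tool_pos": TCP position; "orientation": TCP orientation; "force": force on the tool from outside, world axes, zero at the start; "wrist_torque": the same for the moment, N m; "opening": finger opening in m.
Only numpy, scipy, OpenCV 4.12 (cv2) and the standard library are available. Lean on these libraries where they do the work, as an engineer would, in place of code of your own. Each camera call takes 0.05 s, during which the arm holds its last target.

### The job

Open the black core box a crack so that the core can be drawn: push the upright handle of the parting pin away from the box until the pin is well clear of the ear on the heavy lid, then press the red paddle of the lifting lever down to where its bar meets the rubber stop, and finish while holding it there. This is fingertip work: do not grip or force the pin or the lever, unseat the lever from its bearings or touch the lid. Leave the brass gauge, the terracotta core print and the boxwood rammer where they are.

Things in the scene. Friction and masses are not known exactly. Their poses are not given: they have to be found in the camera images.
- fixture: fixed stripping fixture: steel base plate 475 x 230 x 8 mm with lever bearings (tops 118 mm above the table) and black core box. Origin on the table below the lever's pivot; x runs level from the lever's long end through the pivot to the box, z up, y is the way the pin is pushed out. The box begins at x = 90 mm and is 170 mm along x, 200 mm along y.
- lid: hinged upper half of the box, black with a dark steel back plate, 170 x 200 x 40 mm, about 4 kg (varies), top 119 mm above the table when shut. Origin amid its lower front edge (towards the lever), 79 mm up; it hinges on the opposite edge, 175 mm behind. The robot may not touch it. A steel toe on its front lies over the lever's nose; a steel ear on its +y side lies under the pin.
- lid_toe (a point): top middle of the steel toe on the lid's front edge, above the lever's nose: 103 mm above the table with the lid shut, about 134 mm with the lever on its stop. The lid falls shut when the lever is let go and cannot rise while the pin lies over its ear.
- pin_slide (a joint): how far the parting pin (polished steel, 12 mm thick, lying level beside the box) is pushed out, in m: 0 to 0.004 at the start, end stop at 0.040. Its nose leaves the lid's ear at 0.019, so about 0.030 is well clear. It slides stiffly (about 3 N) and stays where it is left.
- parting_pin: the pin's upright steel handle; origin where it meets the pin's axis, 102 mm above the table; at pin_slide 0 at x = 130, y = 212 mm of the fixture
- pin_handle_top (a point): top of the pin's upright round handle (12 mm thick, 18 mm ball on top), 177 mm above the table. It moves level along the fixture's +y. Push on it 130 to 165 mm above the table, on the side that looks to the box; nothing else beside it is higher than 119 mm.
- pin_guide_top (a point): top centre of the outer of the two grey guide blocks (28 x 12 mm) that carry the pin, 116 mm above the table, between the handle and the box
- lifting_lever: loose steel lever, 315 mm long, bar 25 x 12 mm, 0.7 kg, its cross pin resting in two open-topped bearings. Origin on the cross pin, 106 mm above the table; axes as the fixture's at rest. Short arm (75 mm) under the lid's toe; long arm slopes up 0.28 rad towards -x, and down 0.15 rad when on the stop. Takes about 2 to 7 N at the paddle.
- lever_paddle (a point): centre of the upper face of the red paddle (64 mm along the lever, 76 mm wide, 10 mm thick) at the long end; 167 mm above the table at rest, about 79 mm with the bar on its stop; it goes down almost straight (about 9 mm towards -x of the fixture)
- stop_top (a point): top of the black rubber stop (20 mm diameter) on a post under the lever's long arm, 77 mm above the table
- gauge_cylinder: brass gauge cylinder standing upright, 38 mm diameter, 75 mm high; origin at the centre of its underside; leave alone
- core_print: terracotta core print standing upright, 64 mm diameter at the foot, 62 mm high; origin at the centre of its underside; leave alone
- rammer: boxwood hand rammer lying on the table, 250 mm long along its x axis, 46 mm thick; origin on the table below its middle; leave alone

How it is judged:
On the way, in this order (a step that is already met when the one before it is completed fails the run):
1. the parting pin is pushed clear of the lid's ear (22 mm or more), the lid still shut (value of joint pin_slide above 0.022 m and height (world z) of lid_toe below 0.11 m), for 0.1 s.
2. the lid is raised through the lever (height (world z) of lid_toe above 0.13 m and contact force between the fingers and lifting_lever above 1 N), for 0.2 s.
At the end, for the whole second after the job is handed in: Fingers press on the lever (over 1 N), which alone carries the lid (over 5 N); lid still, its toe over 130 mm above the table; lever's cross pin within 10 mm of its seat; parting pin out over 22 mm; each bystander within 15 mm of its start (all of step 2 and linear speed of lid below 0.02 m/s and contact force between lifting_lever and lid above 5 N and distance between lifting_lever and fixture between 0.098 and 0.116 m and value of joint pin_slide above 0.022 m and distance of each of gauge_cylinder, core_print, rammer from where it was at the start of the episode below 0.015 m); the arm keeps its last pose, push and grip.
It fails at once if the robot touches the lid (contact force between any of the fingers, the arm and lid above 1 N).
It fails at once if the pin is gripped or forced (more than 35 N on its handle) (contact force between the fingers and parting_pin above 35 N).
It fails at once if the lever is gripped or forced (more than 50 N on it) (contact force between the fingers and lifting_lever above 50 N).
It fails at once if the lever is lifted or knocked out of its bearings (z of lifting_lever in the frame of fixture above 0.118 m).
It fails at once if a bystander is shifted, tipped or lifted (15 mm) (distance of any of gauge_cylinder, core_print, rammer from where it was at the start of the episode above 0.015 m).
It also fails if it takes over 48 s, if anything falls off the work surface, if the arm or the gripper's body presses on something with over 40 N, if the wrist force passes 120 N, or if a joint passes its speed limit or range.

## Working session

There is one attempt and no reset: what is moved stays moved. The work goes in short steps, Python scripts to look and compute and a tool call to move; the robot and the scene stay as the last step left them, time stands still between calls to the robot, and variables do not carry over. Pictures are saved under pics/ and viewed, and the job is handed in when it is done.

Besides the shell and the picture viewer there is one more tool, called after "Call:" by a JSON object that holds its "method" and its "body". carry_out: Moves the arm, as the interface text tells. Its arguments: {"type":"object","properties":{"increments":{"type":"array","items":{"type":"object","properties":{"linear":{"type":"array","items":{"type":"number"}},"yaw":{"type":"number"}}}},"gripper":{"type":"number"},"newtons":{"type":"number"}},"required":["increments"]}

```bash
ls; mkdir -p pics
python3 - <<'E'
from plant import robot
import cv2,numpy as np
s=robot.read_state(); print({k:np.round(v,4).tolist() for k,v in s.items()})
for n in ["side","top","wrist"]:
    p=robot.camera_params(n); print(n,p)
    cv2.imwrite(f"pics/{n}0.png",robot.read_camera(n))
E
```

```text
pics
{'t': 0.0, 'q': [1.0696, 0.1312, 1.4893, -0.0, 1.523, -0.0854], 'dq': [-0.0013, -0.0018, 0.0016, 0.0011, 0.0008, -0.0001], 'joint_torque': [-0.0013, -55.9808, -49.1775, 0.0768, 0.0345, -0.0001], 'tool_pos': [0.2421, 0.5484, 0.2256], 'orientation': [-1.5478, 0.3266, -0.3258], 'force': [-0.4761, -0.2801, 0.6151], 'wrist_torque': [-0.0585, -0.0279, 0.0045], 'opening': 0.0928}
side {'fov_y': 48.09881549064559, 'cx': 253.72233927860754, 'cy': 195.8592052782507, 'R': array([[ 0.96251629, -0.27118573,  0.00454775],
       [-0.2029502 , -0.7312496 , -0.65121827],
       [ 0.17992664,  0.62588523, -0.75887686]]), 't': array([-0.54984174,  0.19551056,  0.97311954])}
top {'fov_y': 56.76952174029125, 'cx': 255.60792006940386, 'cy': 190.2951266394492, 'R': array([[-0.15915514, -0.98724903,  0.00299905],
       [-0.96387997,  0.15472926, -0.2167816 ],
       [ 0.21355338, -0.03739263, -0.97621552]]), 't': array([0.08148814, 0.5808058 , 0.64200761])}
wrist {'fov_y': 63.385513006595346, 'cx': 252.95720485644202, 'cy': 194.7306954624402, 'R': array([[ 0.40355547,  0.91495389, -0.00153724],
       [ 0.88785438, -0.39119579,  0.24224047],
       [ 0.2210375 , -0.09912231, -0.97021502]]), 't': array([-0.60041223, -0.02824276,  0.38897169])}
```

View pics/side0.png

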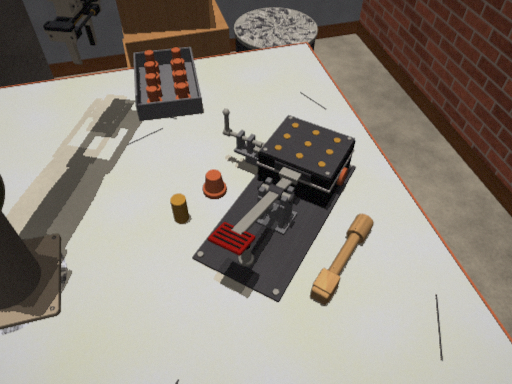

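View pics/top0.png

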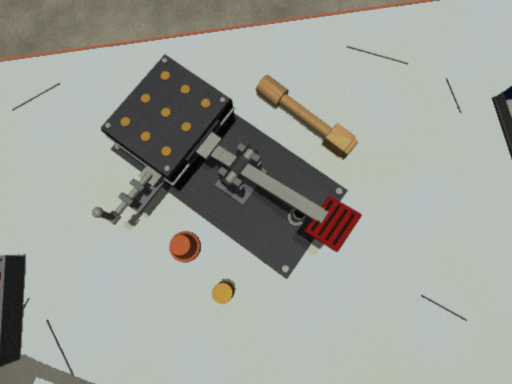

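View pics/wrist0.png

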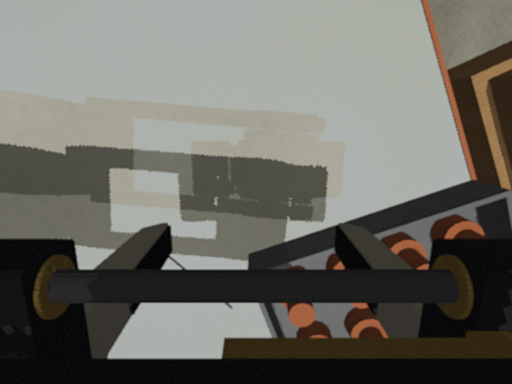

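The side and top views show the fixture. The ball is near (227,112) in side and (98,212) in top. The red paddle is near (232,237) in side and (333,223) in top. I'll zoom in for precise pixels.

```bash
cat > h.py <<'E'
import numpy as np,cv2
from plant import robot
def K(p,h=384):
    f=h/2/np.tan(np.radians(p['fov_y'])/2); return np.array([[f,0,p['cx']],[0,f,p['cy']],[0,0,1]])
def P(n):
    p=robot.camera_params(n); return K(p)@np.c_[p['R'],p['t']]
def tri(a,b,na="side",nb="top"):
    X=cv2.triangulatePoints(P(na),P(nb),np.array(a,float).reshape(2,1),np.array(b,float).reshape(2,1))[:,0]; X=X[:3]/X[3]
    def r(n,u):
        q=P(n)@np.r_[X,1]; return q[:2]/q[2]-u
    return X, np.r_[r(na,a),r(nb,b)]
def ray(n,uv,z):
    p=robot.camera_params(n); d=p['R'].T@np.linalg.solve(K(p),[uv[0],uv[1],1]); c=-p['R'].T@p['t']
    return c+d*(z-c[2])/d[2]
def proj(n,X):
    q=P(n)@np.r_[X,1]; return q[:2]/q[2]
E
python3 - <<'E'
import cv2,numpy as np
from h import *
s=cv2.imread("pics/side0.png");t=cv2.imread("pics/top0.png")
cv2.imwrite("pics/z1.png",np.hstack([cv2.resize(s[95:185,205:305],None,fx=4,fy=4,interpolation=cv2.INTER_CUBIC),cv2.resize(t[145:235,80:180],None,fx=4,fy=4,interpolation=cv2.INTER_CUBIC)]))
for n,i in(("s",s),("t",t)):
    h=cv2.cvtColor(i,cv2.COLOR_BGR2HSV)
    m=((h[...,0]<4)|(h[...,0]>176))&(h[...,1]>220)&(h[...,2]>60)
    m=cv2.morphologyEx(m.astype(np.uint8),cv2.MORPH_CLOSE,np.ones((7,7)))
    k,l,st,c=cv2.connectedComponentsWithStats(m)
    for j in range(1,k):
        if st[j,4]>150:
            r=cv2.minAreaRect(cv2.findContours((l==j).astype(np.uint8),0,1)[0][0]); q=cv2.approxPolyDP(cv2.convexHull(cv2.findContours((l==j).astype(np.uint8),0,1)[0][0]),4,True)[:,0].tolist()
            print(n,st[j],c[j],q)
    h=cv2.cvtColor(i,cv2.COLOR_BGR2HSV)
E
```

```text
s [209 223  46  32 661] [230.77004539 239.49319213] [[254, 238], [239, 254], [209, 240], [224, 223]]
t [ 306  198   54   51 1306] [333.78024502 224.16998469] [[329, 198], [359, 215], [337, 248], [306, 229]]
```

View pics/z1.png

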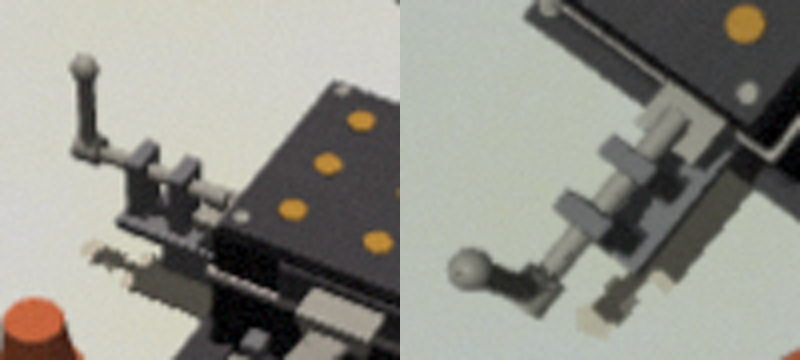

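Zoomed: the ball is at side (226,111.8) and top (97,212). The handle foot is near side (227,132) and top (116,217.5). The outer guide is near side (241,133) and top (126,197.5).

Run:
```python
from h import *
np.set_printoptions(precision=4,suppress=True)
def T(l,a,b): X,e=tri(a,b); print(l,X,np.round(e,1)); return X
ball=T('ball',(226,111.8),(97,212)); T('foot',(227,132),(116.2,217.5)); T('guide',(241.3,133.3),(125.7,197.5))
sp=[(254,238),(239,254),(209,240),(224,223)]; tp=[(329,198),(359,215),(337,248),(306,229)]
# top corners order: match: project
for a in sp: print(a, ray('side',a,.167))
for a in tp: print(a, ray('top',a,.167))
T('paddle',(231,238.7),(333,222.8))
# lid dots
for n in("side","top"):
    i=cv2.imread(f"pics/{n}0.png");h=cv2.cvtColor(i,cv2.COLOR_BGR2HSV)
    m=((h[...,0]>10)&(h[...,0]<25)&(h[...,1]>130)&(h[...,2]>110)).astype(np.uint8)
    k,l,st,c=cv2.connectedComponentsWithStats(m)
    for j in range(1,k):
        if 20<st[j,4]<3000: print(n,c[j],st[j,4],ray(n,c[j],.119))
for n in("side","top"):
    for nm,X in (("base",(0,0,0)),):pass
```

```text
ball [0.5691 0.259  0.1657] [ 0.1 -0.   0.   0.1]
foot [0.5671 0.2501 0.1052] [ 0.1 -0.   0.   0.1]
guide [0.6006 0.2279 0.1114] [-0.1  0.  -0.  -0.1]
(254, 238) [ 0.5308 -0.1429  0.167 ]
(239, 254) [ 0.4928 -0.1711  0.167 ]
(209, 240) [ 0.4439 -0.1237  0.167 ]
(224, 223) [ 0.482  -0.0907  0.167 ]
(329, 198) [ 0.5311 -0.1275  0.167 ]
(359, 215) [ 0.4949 -0.171   0.167 ]
(337, 248) [ 0.4476 -0.1235  0.167 ]
(306, 229) [ 0.4861 -0.0795  0.167 ]
paddle [ 0.4884 -0.1272  0.1596] [ 0.4 -0.1  0.1  0.8]
side [173.2752  31.7616] 843 [0.5072 0.7849 0.119 ]
side [294.8846 124.8077] 26 [0.7455 0.2145 0.119 ]
side [315.3704 132.    ] 27 [0.7879 0.1726 0.119 ]
side [286.4231 135.6538] 26 [0.7098 0.1792 0.119 ]
side [336.6786 139.7857] 28 [0.8301 0.1294 0.119 ]
side [307.5    143.1429] 28 [0.7528 0.1375 0.119 ]
side [277.9333 147.0667] 30 [0.6752 0.1437 0.119 ]
side [329.     151.2414] 29 [0.7946 0.0947 0.119 ]
side [299. 155.] 31 [0.7171 0.1021 0.119 ]
side [321.2727 163.6364] 33 [0.7595 0.0588 0.119 ]
side [177.6618 199.5074] 136 [0.4017 0.0385 0.119 ]
side [361.339  224.8856] 236 [ 0.7742 -0.1397  0.119 ]
side [337.1344 266.5341] 558 [ 0.6825 -0.2226  0.119 ]
top [164.7742  74.9516] 62 [0.8319 0.1297 0.119 ]
top [184.8525  88.6557] 61 [0.7964 0.0942 0.119 ]
top [145.0462  97.7846] 65 [0.7893 0.1725 0.119 ]
top [205.0492 102.4426] 61 [0.7613 0.0591 0.119 ]
top [165.2239 111.7761] 67 [0.7541 0.137  0.119 ]
top [124.9091 121.1818] 66 [0.747  0.2148 0.119 ]
top [185.8209 126.2537] 67 [0.7184 0.1015 0.119 ]
top [145.0714 135.8429] 70 [0.7113 0.1797 0.119 ]
top [165.8116 150.7101] 69 [0.6758 0.1441 0.119 ]
top [222.1242 292.634 ] 306 [0.4058 0.0757 0.119 ]
```

```bash
cat >> h.py <<'E'
from scipy.spatial.transform import Rotation as Ro
xf=np.array([.711,.703,0]);xf/=np.linalg.norm(xf);yf=np.array([-xf[1],xf[0],0]);O=np.array([.629,.0135,0])
def fx(X): d=np.asarray(X)-O; return np.array([d@xf,d@yf,d[2]])
def wf(a,b,c): return O+a*xf+b*yf+np.array([0,0,c])
def go(target):
    s=robot.read_state();R=Ro.from_rotvec(s['orientation']).as_matrix(); print('t',s['t'],'tip fix',np.round(fx(s['tool_pos']+.008*R[:,1]),4),'F',np.round(s['force'],2),'op',s['opening']); print(np.round(R,3)); print('lin',np.round(R.T@(np.asarray(target)-s['tool_pos']),4)); return R
E
python3 - <<'E'
from h import *
print('ball',fx([.5691,.259,.1657]),'guide',fx([.6006,.2279,.111]),'paddle',fx([.4884,-.1272,.1596]))
s=robot.camera_params('side')
tgt=wf(.130,.175,.22); print(tgt); R=go(tgt)
# tool x must be along +-yf; turn about tool y
for d in(yf,-yf,xf,-xf):
    l=R.T@d; print(np.degrees(np.arctan2(-l[2],l[0])))
# dot-grid yaw fit: 
a=np.array([.747-.6758,.2148-.1441]);b=np.array([.8319-.7613,.1297-.0591]);print(np.arctan2(a[1],a[0]),np.arctan2(b[1],b[0]),np.arctan2(*xf[1::-1]))
E
```

```text
ball [0.13001515 0.21668946 0.1657    ] guide [0.13054843 0.17242688 0.111     ] paddle [-0.19890555 -0.00119606  0.1596    ]
[0.59840087 0.22934414 0.22      ]
t 0.15 tip fix [0.1011 0.6525 0.2178] F [ 0.27  1.04 -0.57] op 0.09263980293457483
[[ 0.915 -0.001  0.404]
 [-0.404 -0.001  0.915]
 [-0.    -1.    -0.001]]
lin [ 0.4548  0.006  -0.1481]
-158.49660040154188
21.503399598458113
-68.49656798597675
111.50343201402326
0.7818745698053903 0.7853981633974484 0.7797405151354062
```

Call:
{"method": "carry_out", "body": {"increments": [{"linear": [0.045,-0.01,-0.015],"yaw": 0.07},{"linear": [0.09,-0.01,-0.03],"yaw": 0.15},{"linear": [0.14,-0.01,-0.045],"yaw": 0.22},{"linear": [0.19,-0.01,-0.06],"yaw": 0.3},{"linear": [0.24,-0.01,-0.078],"yaw": 0.375}], "gripper": 0, "newtons": 10}}

```text
t: 0.78
tool_pos: [0.4311, 0.379, 0.2356]
orientation: [-1.482, 0.62, -0.62]
force: [-0.9, 0.4, 0.1]
opening: 0.0476
```

Run:
```python
from h import *
go(wf(.130,.175,.23))
```

```text
t 0.775 tip fix [0.1162 0.399  0.2276] F [-0.86  0.36  0.05] op 0.047607349991802
[[ 0.702 -0.001  0.713]
 [-0.713 -0.001  0.702]
 [ 0.    -1.    -0.002]]
lin [0.224  0.0057 0.0142]
```

Call:
{"method": "carry_out", "body": {"increments": [{"linear": [0.05,0,0.003]},{"linear": [0.1,0,0.006]},{"linear": [0.15,0,0.01]},{"linear": [0.2,0,0.014]},{"linear": [0.226,0.0,0.014]}]}}

```text
$.increments[0]: bad value
```

Run:
```python
from h import *
go(wf(.130,.172,.150))
cv2.imwrite("pics/s1.png",cv2.resize(robot.read_camera("side")[60:200,150:330],None,fx=4,fy=4))
cv2.imwrite("pics/t1.png",robot.read_camera("top"))
```

```text
t 0.775 tip fix [0.1162 0.399  0.2276] F [-0.86  0.36  0.05] op 0.047607349991802
[[ 0.702 -0.001  0.713]
 [-0.713 -0.001  0.702]
 [ 0.    -1.    -0.002]]
lin [0.227  0.0857 0.0144]
```

View pics/s1.png

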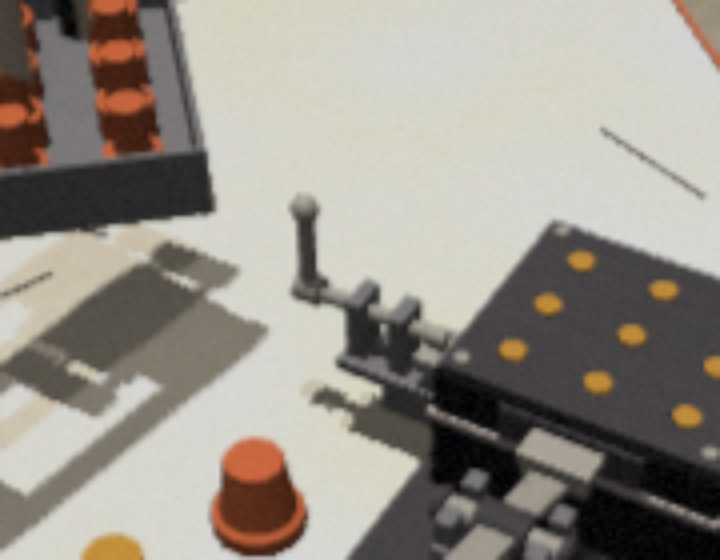

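View pics/t1.png

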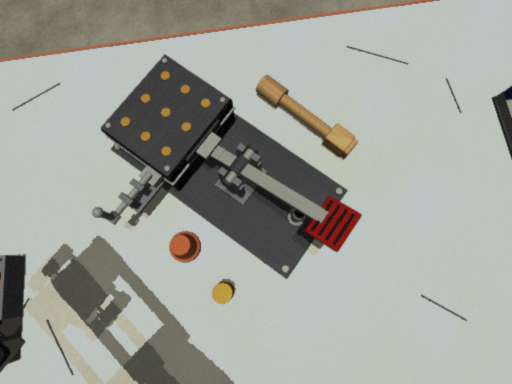

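The call was refused because a row had no yaw, so nothing moved. The pictures show an unchanged scene. I'll repeat it with yaw.

Call:
{"method": "carry_out", "body": {"increments": [{"linear": [0.05,0,0.003],"yaw": 0},{"linear": [0.1,0,0.006],"yaw": 0},{"linear": [0.15,0,0.01],"yaw": 0},{"linear": [0.2,0,0.014],"yaw": 0},{"linear": [0.226,0.0,0.014],"yaw": 0}]}}

```text
t: 1.5
tool_pos: [0.6022, 0.2233, 0.2353]
orientation: [-1.482, 0.624, -0.625]
force: [-0.1, -0.0, -0.4]
opening: 0.0005
```

Run:
```python
from h import *
go(wf(.130,.172,.150))
cv2.imwrite("pics/s2.png",cv2.resize(robot.read_camera("side")[60:200,150:330],None,fx=4,fy=4))
cv2.imwrite("pics/t2.png",robot.read_camera("top"))
```

```text
t 1.5 tip fix [0.1284 0.168  0.2273] F [-0.08 -0.02 -0.38] op 0.0005075594140703945
[[ 0.698 -0.001  0.716]
 [-0.716 -0.003  0.698]
 [ 0.002 -1.    -0.003]]
lin [-0.0042  0.0853  0.0018]
```

View pics/s2.png

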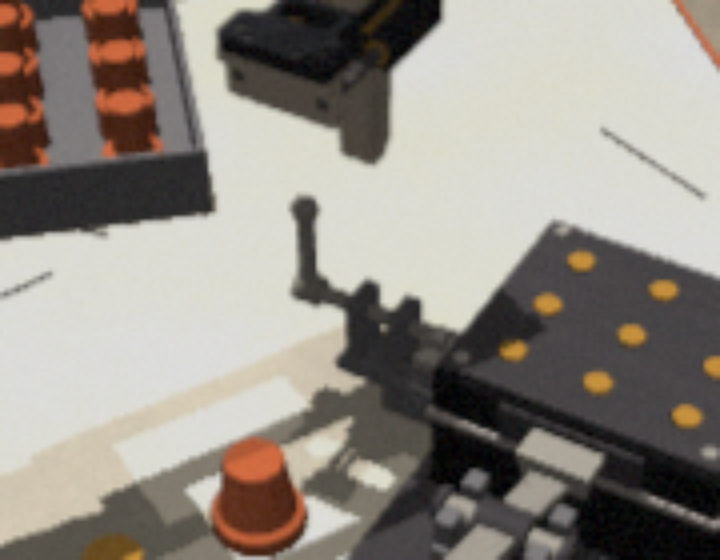

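View pics/t2.png

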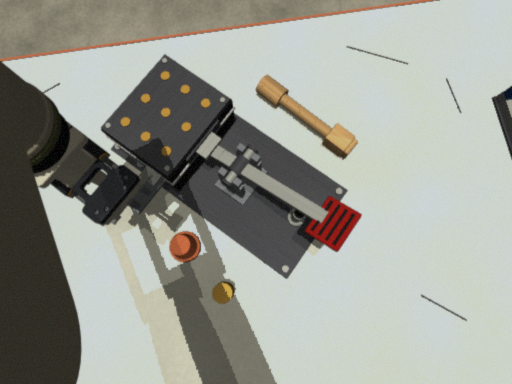

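The shut fingers stand above the space between the handle and the outer guide. Now I'll lower the tip to about 0.142 m.

Call:
{"method": "carry_out", "body": {"increments": [{"linear": [-0.004,0.03,0.002],"yaw": 0},{"linear": [-0.004,0.06,0.002],"yaw": 0},{"linear": [-0.004,0.085,0.002],"yaw": 0},{"linear": [-0.004,0.085,0.002],"yaw": 0}]}}

```text
t: 2.1
tool_pos: [0.5979, 0.2279, 0.1475]
orientation: [-1.486, 0.628, -0.621]
force: [-0.5, -0.3, 0.3]
opening: 0.0007
```

Run:
```python
from h import *
go(wf(.130,.2,.150))
cv2.imwrite("pics/s3.png",cv2.resize(robot.read_camera("side")[60:200,150:330],None,fx=4,fy=4))
```

```text
t 2.1 tip fix [0.1286 0.1743 0.1395] F [-0.5  -0.32  0.3 ] op 0.0006528905419325218
[[ 0.698 -0.006  0.716]
 [-0.716 -0.004  0.698]
 [-0.001 -1.    -0.008]]
lin [-0.0257 -0.0025  0.0011]
```

View pics/s3.png

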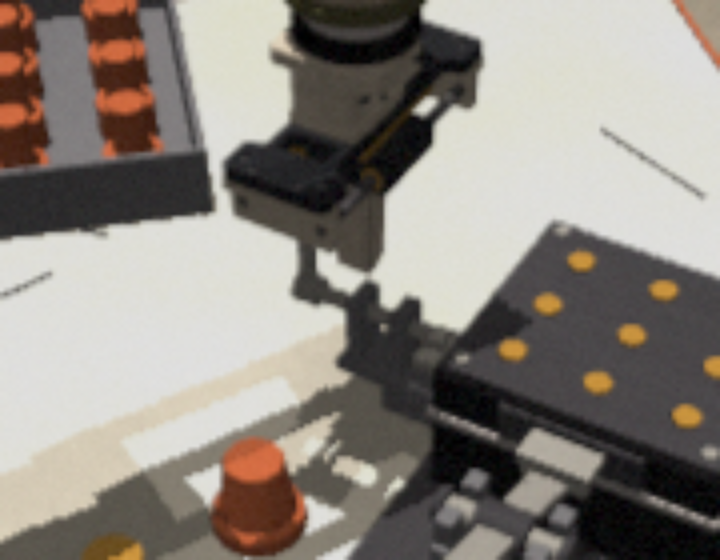

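The fingertip is beside the handle and above the guide, with no contact. I'll approach gently, then push.

Call:
{"method": "carry_out", "body": {"increments": [{"linear": [-0.006,0,0.001],"yaw": 0},{"linear": [-0.012,0,0.001],"yaw": 0},{"linear": [-0.017,0,0.001],"yaw": 0},{"linear": [-0.021,0,0.001],"yaw": 0},{"linear": [-0.025,0,0.001],"yaw": 0}]}}

```text
t: 2.78
tool_pos: [0.5824, 0.2467, 0.1497]
orientation: [-1.484, 0.625, -0.623]
force: [1.0, -1.8, 0.5]
opening: 0.0002
```

Call:
{"method": "carry_out", "body": {"increments": [{"linear": [-0.003,0,0],"yaw": 0},{"linear": [-0.006,0,0],"yaw": 0},{"linear": [-0.009,0,0],"yaw": 0},{"linear": [-0.012,0,0],"yaw": 0}]}}

```text
t: 3.28
tool_pos: [0.5739, 0.2553, 0.1497]
orientation: [-1.484, 0.625, -0.624]
force: [1.2, -3.2, 0.9]
opening: 0.0007
```

Run:
```python
from h import *
go(wf(.130,.232,.150))
```

```text
t 3.275 tip fix [0.1308 0.2107 0.1417] F [ 1.19 -3.18  0.95] op 0.0006840476100567547
[[ 0.698 -0.003  0.716]
 [-0.716 -0.004  0.698]
 [ 0.001 -1.    -0.005]]
lin [-0.0213 -0.0003 -0.001 ]
```

Call:
{"method": "carry_out", "body": {"increments": [{"linear": [-0.004,0,0],"yaw": 0},{"linear": [-0.008,0,0],"yaw": 0},{"linear": [-0.012,0,0],"yaw": 0},{"linear": [-0.016,0,0],"yaw": 0},{"linear": [-0.016,0,0],"yaw": 0}]}}

```text
t: 3.9
tool_pos: [0.5623, 0.2672, 0.1496]
orientation: [-1.484, 0.626, -0.623]
force: [0.5, -0.8, 0.3]
opening: 0.0005
```

Run:
```python
from h import *
go(wf(.130,.232,.150))
cv2.imwrite("pics/s4.png",cv2.resize(robot.read_camera("side")[60:200,150:330],None,fx=4,fy=4))
```

```text
t 3.9 tip fix [0.1309 0.2273 0.1416] F [ 0.47 -0.77  0.32] op 0.0004967174788734739
[[ 0.698 -0.003  0.716]
 [-0.716 -0.004  0.698]
 [ 0.    -1.    -0.005]]
lin [-0.0047 -0.0004 -0.001 ]
```

View pics/s4.png

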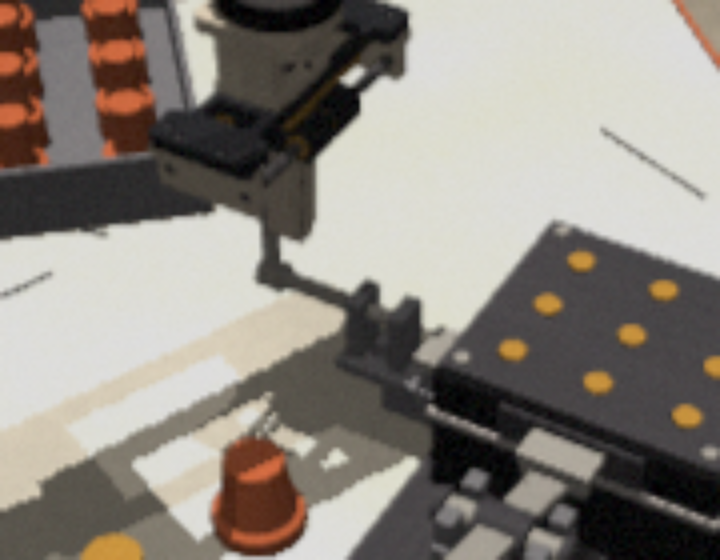

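The pin's nose has left the ear. I'll back off, rise, and check the slide.

Call:
{"method": "carry_out", "body": {"increments": [{"linear": [0.015,0,0],"yaw": 0},{"linear": [0.02,-0.03,0],"yaw": 0},{"linear": [0.02,-0.08,0],"yaw": 0},{"linear": [0.05,-0.1,-0.03],"yaw": 0},{"linear": [0.07,-0.1,-0.085],"yaw": 0}]}}

```text
t: 4.58
tool_pos: [0.553, 0.1571, 0.2528]
orientation: [-1.481, 0.621, -0.625]
force: [1.2, 0.1, -0.1]
opening: 0.0004
```

Run:
```python
from h import *
go(wf(-.199,-.001,.22))
s=robot.read_camera("side");t=robot.read_camera("top")
cv2.imwrite("pics/s5.png",np.hstack([cv2.resize(s[95:185,205:305],None,fx=4,fy=4,interpolation=cv2.INTER_CUBIC),cv2.resize(t[145:235,80:180],None,fx=4,fy=4,interpolation=cv2.INTER_CUBIC)]))
```

```text
t 4.575 tip fix [0.0469 0.1556 0.2448] F [ 1.16  0.06 -0.13] op 0.0003874442010543794
[[ 0.699  0.002  0.715]
 [-0.715 -0.002  0.699]
 [ 0.003 -1.    -0.   ]]
lin [ 0.158   0.0334 -0.2449]
```

View pics/s5.png

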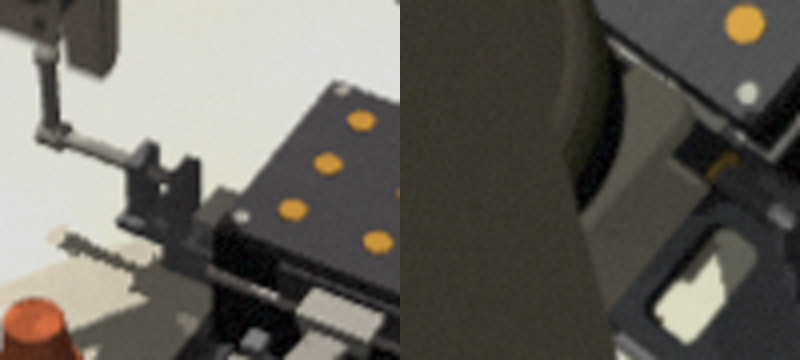

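The foot is now at side (217.5,128.5), from (227,132) at the start. I'll compute the slide.

Run:
```python
from h import *
print(fx(ray('side',(227,132),.105)),fx(ray('side',(217.5,128.4),.105)))
```

```text
[0.12241581 0.21206023 0.105     ] [0.12210666 0.24204833 0.105     ]
```

Call:
{"method": "carry_out", "body": {"increments": [{"linear": [0.025,0,-0.04],"yaw": 0},{"linear": [0.05,0,-0.08],"yaw": 0},{"linear": [0.08,0,-0.125],"yaw": 0},{"linear": [0.11,0,-0.17],"yaw": 0},{"linear": [0.14,0,-0.215],"yaw": 0}]}}

```text
t: 5.3
tool_pos: [0.4924, -0.0984, 0.2516]
orientation: [-1.485, 0.628, -0.626]
force: [1.2, -1.0, 0.3]
opening: 0.0005
```

Run:
```python
from h import *
go(wf(-.199,-.001,.22))
s=robot.read_camera("side");t=robot.read_camera("top");cv2.imwrite("pics/s6.png",s)
cv2.imwrite("pics/z6.png",np.hstack([cv2.resize(s[95:185,205:305],None,fx=4,fy=4,interpolation=cv2.INTER_CUBIC),cv2.resize(t[145:235,80:180],None,fx=4,fy=4,interpolation=cv2.INTER_CUBIC)]))
```

```text
t 5.3 tip fix [-0.1758  0.0164  0.2436] F [ 1.24 -1.    0.32] op 0.0004810089256888903
[[ 0.696 -0.004  0.718]
 [-0.718 -0.005  0.696]
 [ 0.001 -1.    -0.006]]
lin [ 0.0177  0.0317 -0.0228]
```

View pics/z6.png

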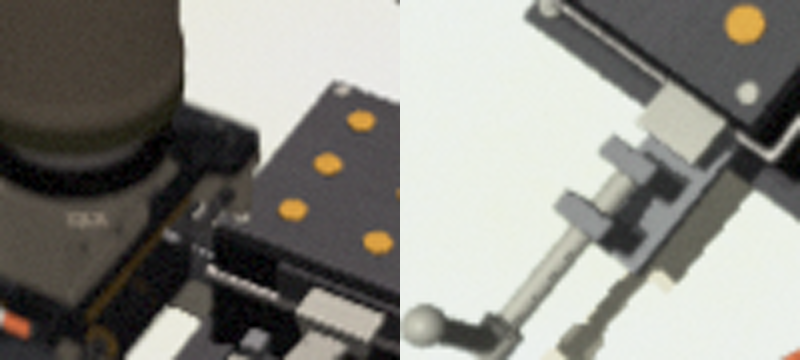

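View pics/s6.png

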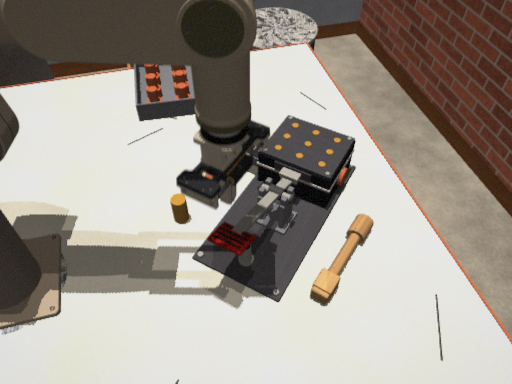

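In the top view the pin nose lies between the guides, clear of the ear, at a slide of about 0.03. The lid is shut. Next I go above the paddle and down to just over it.

Call:
{"method": "carry_out", "body": {"increments": [{"linear": [0.017,0.01,-0.025],"yaw": 0},{"linear": [0.017,0.03,-0.025],"yaw": 0},{"linear": [0.017,0.05,-0.025],"yaw": 0},{"linear": [0.017,0.05,-0.025],"yaw": 0}]}}

```text
t: 5.9
tool_pos: [0.4842, -0.1297, 0.199]
orientation: [-1.485, 0.635, -0.625]
force: [0.5, 1.3, 0.3]
opening: 0.0001
```

Run:
```python
from h import *
go(wf(-.200,0,.175))
s=robot.read_camera("side");cv2.imwrite("pics/s7.png",cv2.resize(s[130:290,160:360],None,fx=3.5,fy=3.5))
```

```text
t 5.9 tip fix [-0.2037  0.      0.191 ] F [0.54 1.31 0.29] op 0.0001332294116787447
[[ 0.693 -0.009  0.721]
 [-0.721 -0.005  0.693]
 [-0.003 -1.    -0.009]]
lin [-0.      0.024   0.0039]
```

View pics/s7.png

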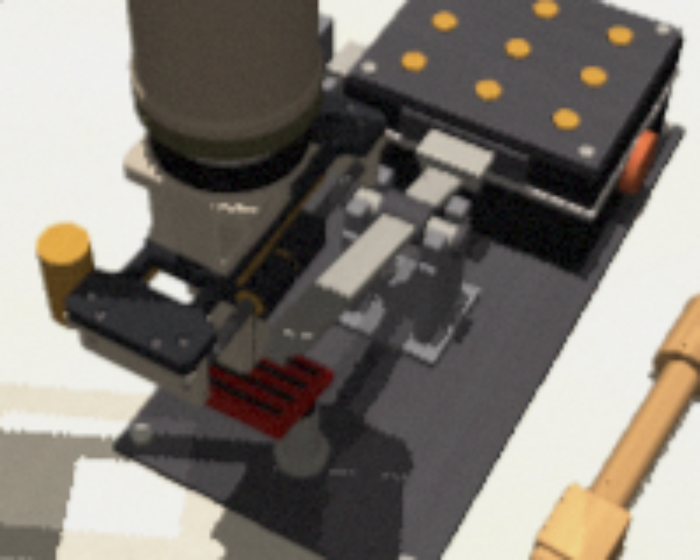

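Call:
{"method": "carry_out", "body": {"increments": [{"linear": [0,0.005,0.003],"yaw": 0},{"linear": [0,0.01,0.003],"yaw": 0},{"linear": [0,0.014,0.003],"yaw": 0},{"linear": [0,0.017,0.003],"yaw": 0},{"linear": [0,0.02,0.003],"yaw": 0}]}}

```text
t: 6.58
tool_pos: [0.4869, -0.1281, 0.1804]
orientation: [-1.485, 0.634, -0.627]
force: [-0.5, 0.5, -0.5]
opening: 0.0006
```

Call:
{"method": "carry_out", "body": {"increments": [{"linear": [0,0.003,0],"yaw": 0},{"linear": [0,0.006,0],"yaw": 0},{"linear": [0,0.01,0],"yaw": 0},{"linear": [0,0.014,0],"yaw": 0},{"linear": [0,0.018,0],"yaw": 0}]}}

```text
t: 7.2
tool_pos: [0.4868, -0.1284, 0.1622]
orientation: [-1.485, 0.634, -0.627]
force: [-0.8, -2.3, 4.0]
opening: 0.0003
```

Run:
```python
from h import *
go(wf(-.203,0,.15))
s=robot.read_camera("side");cv2.imwrite("pics/s8.png",cv2.resize(s[130:290,160:360],None,fx=3.5,fy=3.5))
```

```text
t 7.2 tip fix [-0.2009 -0.0009  0.1542] F [-0.85 -2.34  4.04] op 0.0003176487967944291
[[ 0.692 -0.007  0.721]
 [-0.721 -0.006  0.692]
 [-0.    -1.    -0.009]]
lin [-0.0009  0.0122 -0.0021]
```

View pics/s8.png

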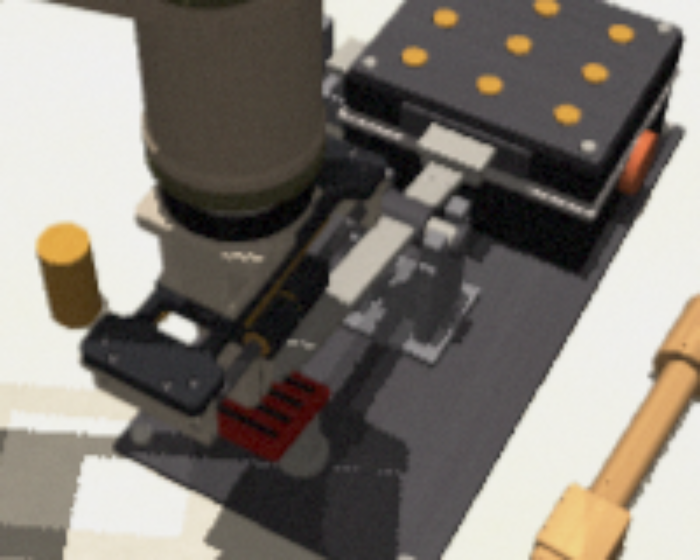

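The tips press the paddle with about 4 N, and the paddle has started to sink. I'll continue.

Call:
{"method": "carry_out", "body": {"increments": [{"linear": [0,0.005,0],"yaw": 0},{"linear": [0,0.01,-0.001],"yaw": 0},{"linear": [0,0.015,-0.001],"yaw": 0},{"linear": [0,0.02,-0.002],"yaw": 0},{"linear": [0,0.025,-0.002],"yaw": 0}]}}

```text
t: 7.88
tool_pos: [0.4849, -0.1299, 0.1363]
orientation: [-1.486, 0.634, -0.627]
force: [-1.6, -2.7, 4.4]
opening: 0.0005
```

Call:
{"method": "carry_out", "body": {"increments": [{"linear": [0,0.005,0],"yaw": 0},{"linear": [0,0.01,-0.001],"yaw": 0},{"linear": [0,0.015,-0.001],"yaw": 0},{"linear": [0,0.02,-0.002],"yaw": 0},{"linear": [0,0.025,-0.002],"yaw": 0}]}}

```text
t: 8.5
tool_pos: [0.4842, -0.1308, 0.1114]
orientation: [-1.484, 0.633, -0.628]
force: [1.3, 1.8, 5.6]
opening: 0.0006
```

Run:
```python
from h import *
go(wf(-.206,0,.09))
s=robot.read_camera("side");cv2.imwrite("pics/s9.png",cv2.resize(s[130:290,160:360],None,fx=3.5,fy=3.5))
```

```text
t 8.5 tip fix [-0.2045 -0.0008  0.1034] F [1.33 1.85 5.59] op 0.0005818276159385051
[[ 0.693 -0.005  0.721]
 [-0.721 -0.005  0.693]
 [-0.    -1.    -0.007]]
lin [-0.0007  0.0214 -0.0014]
```

View pics/s9.png

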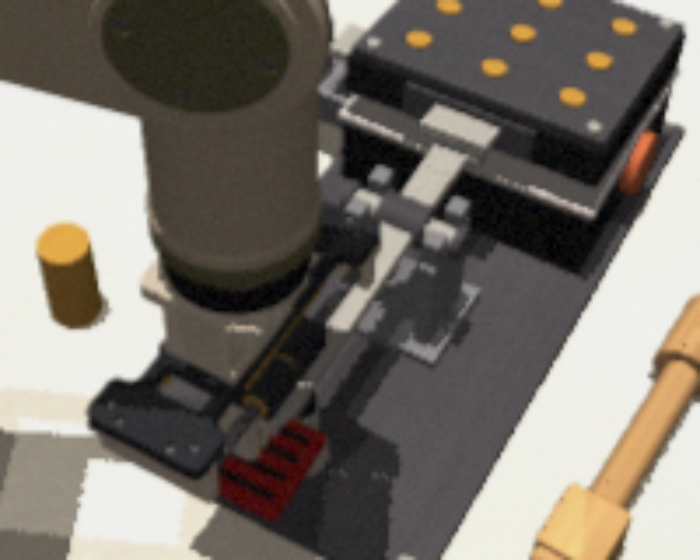

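The lid has visibly started to rise and the force is about 5.6 N. I'll carry on to near the stop.

Call:
{"method": "carry_out", "body": {"increments": [{"linear": [0,0.004,0],"yaw": 0},{"linear": [0,0.008,0],"yaw": 0},{"linear": [0,0.012,-0.001],"yaw": 0},{"linear": [0,0.015,-0.001],"yaw": 0},{"linear": [0,0.018,-0.001],"yaw": 0}]}}

```text
t: 9.18
tool_pos: [0.4843, -0.1308, 0.0932]
orientation: [-1.482, 0.631, -0.629]
force: [1.8, 2.3, 5.9]
opening: 0.0005
```

Call:
{"method": "carry_out", "body": {"increments": [{"linear": [0,0.001,0],"yaw": 0},{"linear": [0,0.002,0],"yaw": 0}]}}

```text
t: 9.43
tool_pos: [0.4845, -0.1305, 0.0913]
orientation: [-1.481, 0.631, -0.629]
force: [-0.2, -0.8, 5.5]
opening: 0.0005
```

Call:
{"method": "carry_out", "body": {"increments": [{"linear": [0,0.001,0],"yaw": 0},{"linear": [0,0.002,0],"yaw": 0}]}}

```text
t: 9.68
tool_pos: [0.4847, -0.1304, 0.0893]
orientation: [-1.481, 0.631, -0.629]
force: [-0.5, -0.7, 6.7]
opening: 0.0005
```

Run:
```python
from h import *
go(wf(-.206,0,.09))
```

```text
t 9.675 tip fix [-0.2038 -0.0008  0.0813] F [-0.46 -0.66  6.65] op 0.0004884175972366292
[[ 0.693 -0.002  0.721]
 [-0.721 -0.003  0.693]
 [ 0.    -1.    -0.003]]
lin [-0.0008 -0.0006 -0.0022]
```

Force is just starting to rise, so the stop is close. I'll go on in 1 mm steps.

Call:
{"method": "carry_out", "body": {"increments": [{"linear": [0,0.001,0],"yaw": 0},{"linear": [0,0.001,0],"yaw": 0}]}}

```text
t: 9.93
tool_pos: [0.4848, -0.1303, 0.0888]
orientation: [-1.481, 0.63, -0.629]
force: [-2.3, -0.7, 9.0]
opening: 0.0005
```

Call:
{"method": "carry_out", "body": {"increments": [{"linear": [0,0.001,0],"yaw": 0},{"linear": [0,0.001,0],"yaw": 0}]}}

```text
t: 10.18
tool_pos: [0.4849, -0.1304, 0.0886]
orientation: [-1.481, 0.63, -0.629]
force: [-5.1, -0.3, 11.8]
opening: 0.0009
```

Call:
{"method": "carry_out", "body": {"increments": [{"linear": [0,0.001,0],"yaw": 0},{"linear": [0,0.001,0],"yaw": 0}]}}

```text
t: 10.42
tool_pos: [0.485, -0.1304, 0.0885]
orientation: [-1.481, 0.63, -0.629]
force: [-6.3, 0.6, 14.0]
opening: 0.0002
```

Run:
```python
from h import *
go(wf(-.206,0,.09))
s=robot.read_camera("side");cv2.imwrite("pics/s10.png",cv2.resize(s[130:290,160:360],None,fx=3.5,fy=3.5))
t=robot.read_camera("top");cv2.imwrite("pics/t10.png",t)
```

```text
t 10.425 tip fix [-0.2036 -0.0011  0.0805] F [-6.34  0.63 13.97] op 0.00015224288787987365
[[ 0.693 -0.002  0.721]
 [-0.721 -0.003  0.693]
 [ 0.001 -1.    -0.003]]
lin [-0.001  -0.0015 -0.0024]
```

View pics/s10.png

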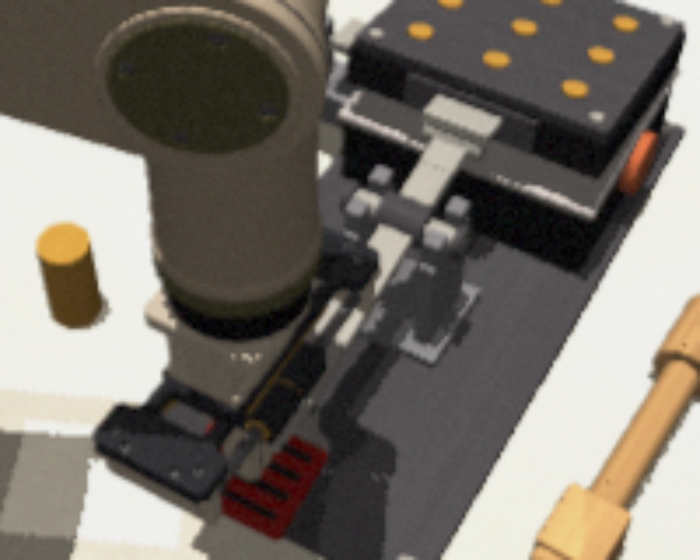

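View pics/t10.png

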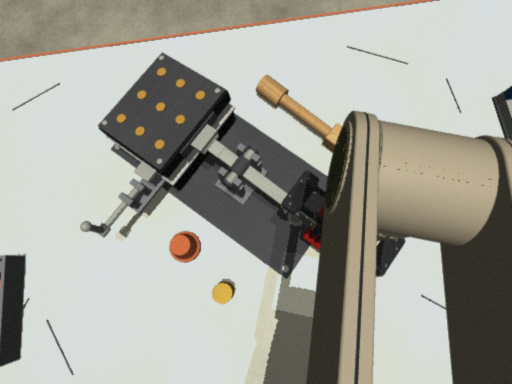

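The bar is on its stop at about 14 N and the lid is open. Rammer, gauge and core print look unmoved. I'll check the lid height by triangulating the dots, and the bystander shifts.

Run:
```python
from h import *
np.set_printoptions(precision=4,suppress=True)
S=robot.read_camera("side");t=robot.read_camera("top");i0={'side':cv2.imread('pics/side0.png'),'top':cv2.imread('pics/top0.png')}
def cs(i,lo,hi):
    h=cv2.cvtColor(i,cv2.COLOR_BGR2HSV)
    m=((h[...,0]>=lo)&(h[...,0]<hi)&(h[...,1]>130)&(h[...,2]>90)).astype(np.uint8)
    k,l,st,c=cv2.connectedComponentsWithStats(m); return [(np.round(c[j],1).tolist(),int(st[j,4])) for j in range(1,k) if 15<st[j,4]<700]
def dots(i): return [c for c,a in cs(i,10,25) if a<90]
ds,dt=dots(S),dots(t)
for a in ds:
    best=min(((np.abs(tri(a,b)[1]).max(),b) for b in dt))
    X=tri(a,best[1])[0]; print(a,best,fx(X))
for n,i in(("side",S),("top",t)):
    print(n,'now',cs(i,3,25)); print(n,'was',cs(i0[n],3,25))
print(robot.read_state()['force'],robot.read_state()['t'])
```

```text
[296.4, 121.4] (np.float64(0.11098737782425872), [120.9, 118.0]) [0.2321 0.0607 0.1252]
[316.8, 128.6] (np.float64(0.2300399791828056), [141.3, 94.4]) [0.2318 0.001  0.1259]
[288.1, 129.6] (np.float64(0.29494767653497433), [139.8, 130.8]) [0.1816 0.0607 0.1343]
[338.3, 136.5] (np.float64(0.332653733799944), [161.2, 71.4]) [ 0.2327 -0.0596  0.1246]
[279.8, 138.5] (np.float64(0.2999417089800147), [159.2, 144.0]) [0.1332 0.0603 0.1413]
[309.3, 137.5] (np.float64(0.3594768775084418), [160.1, 106.5]) [0.183  0.0007 0.1327]
[331.2, 145.3] (np.float64(0.26474943617087376), [180.0, 83.0]) [ 0.1832 -0.0593  0.1331]
[301.1, 146.6] (np.float64(0.5382598992839007), [179.9, 119.0]) [0.1329 0.0006 0.1417]
[323.7, 155.0] (np.float64(0.43215518109875006), [199.8, 94.8]) [ 0.1338 -0.0596  0.1411]
[366.5, 225.2] (np.float64(0.33172179039409855), [199.8, 94.8]) [ 0.314  -0.1904 -0.2656]
[354.4, 242.2] (np.float64(0.06056992900408886), [179.9, 119.0]) [ 0.439  -0.1545 -0.5482]
[342.3, 262.5] (np.float64(0.6225770233230605), [159.2, 144.0]) [ 0.6772 -0.0962 -1.0813]
[327.4, 294.8] (np.float64(14.23871690
[... 1791 characters left out ...]
.7], 34), ([342.2, 173.7], 58), ([213.0, 175.2], 135), ([212.9, 190.7], 128), ([177.6, 199.7], 141), ([361.5, 225.2], 248), ([337.4, 266.4], 583)]
top now [([161.2, 71.4], 59), ([180.0, 83.0], 62), ([141.3, 94.4], 59), ([199.8, 94.8], 65), ([160.1, 106.5], 63), ([120.9, 118.0], 64), ([179.9, 119.0], 70), ([139.8, 130.8], 70), ([159.2, 144.0], 73), ([183.2, 246.3], 573), ([222.5, 292.4], 321)]
top was [([164.9, 75.1], 65), ([184.9, 88.9], 65), ([145.2, 97.8], 68), ([205.0, 102.8], 68), ([289.6, 107.7], 19), ([165.4, 111.9], 72), ([124.9, 121.2], 67), ([185.9, 126.3], 68), ([145.3, 135.9], 74), ([165.9, 150.9], 73), ([183.0, 246.1], 534), ([222.4, 292.5], 318)]
[-5.2105  0.7853 13.5821] 10.625
```

The lid's front edge has risen about 30 mm, which puts the toe at about 134 mm. The press force is steady and the bystanders are unmoved, so I'm handing the job in.

Run:
```python
from plant import robot
print(robot.close_job()); s=robot.read_state(); print(s['t'],s['force'],s['tool_pos'])
```

```text
the job is handed in; nothing more can be done
None
the job is handed in; nothing more can be done
```

The core box is open a crack and I handed the job in at about 10.6 s of the 48 s, with the shut fingertips still pressing the red paddle on its stop. The hand-in reports no verdict.

- **Pin:** I pushed the handle about 30 mm away from the box with roughly 3 N. That puts the slide at about 0.030–0.034. The top view showed the pin's nose clear of the lid's ear while the lid was still shut.
- **Lever:** I pressed the paddle down with 4–7 N until the force rose sharply with the tips at 80.5 mm. The last reading before hand-in was about 13.6 N down and 5 N sideways.
- **Lid:** The dots on the lid, measured from two views, put its tilt at about 0.16 rad. That works out to a toe height of about 134 mm, matching the text's value for the lever on its stop.
- **Bystanders:** The gauge moved less than 0.5 px in both views, and the core print less than 0.5 px in the top view. In the side view the core print's colour was not picked up. The rammer was partly in shade or hidden, so its colour check was inconclusive, but it looked unmoved and I kept well away from it.

One move call was refused because I left out the yaw; nothing moved. I had no direct reading of the forces between lever, lid and fixture, so I took the lever as seated from the pictures.

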